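Unlatch the filter clamp and hold its bar up

TASK

Release the filter clamp on the bench: first turn its lock knob counter-clockwise (seen from above) until it clicks past its detent and is about a quarter turn round. Then pull the latch tab sideways, away from the clamp bar, against its spring, and with the latch pulled lift the bar's cup off the ball until the cup is about 7 cm or more above where it sat; the program finishes while still holding it up there, not letting go. Leave the filter holder in its seat, and do not disturb the wrench and the vials.

Things in the scene. Friction and masses are not known exactly. Their poses are not given: they have to be found in the camera images.
- clamp_base: fixed grey plate, 215 x 150 x 10 mm. Origin on its underside below the bar's centre line; plate spans x -95..120, y -110..40 mm. x runs along the bar to its hinge (away from the robot), y left, z up. In mm: hinge axis along y at x 95, z 34; ball stud (28 mm) at x -60, y 0; knob axis at x 5, y -75. All on it is under 46 mm high but knob (53) and tab (82)
- lock_turn (a joint): lock knob angle, rad, positive counter-clockwise from above: 0 locked (starts at 0 to 0.2), stop at 1.45. A spring detent resists from about 0.3 to 0.7 rad with about 0.1 N m, then the knob jumps on; after that it turns easily and stays put. Below about 1 rad its cam nose blocks the latch; unlocked means above 1.15
- knob_bar (a point): centre of the lock knob's grip bar, on the knob axis, 44 mm above the worktop: upright black bar 10 mm thick, 34 mm long, 27 to 53 mm above the worktop, over a 36 mm round flange. Site x is across the thickness (grip along it), y along the bar; it turns with the knob. At joint 0 its y is clamp_base's y
- latch_slide (a joint): latch slide, m, along -y of clamp_base (sideways away from the bar, to the robot's right): 0 home, hooked under the ball; stop at 0.014. Its spring pulls back with 3.5 N at 0, 8.5 N at the stop. Under about 7 mm the hook holds the bar down on the ball; at 9 mm or more the bar is free
- latch_tab (a point): grip point of the latch tab, 68 mm above the worktop with the bar down: upright black tab 12 mm thick (point y, the slide direction), 22 mm wide (point x), free from 43 to 82 mm up. It rides on the bar's cup end, so rises and leans with the bar. The cup beside it is 45 mm high: keep fingertips above 46 mm. Axes as clamp_base's when the bar is down
- bar_lift (a joint): angle of the clamp bar about its hinge, rad: 0 down on the ball, positive raised, stop at 1.0. The bar (about 0.3 kg) falls back unless held
- clamp_bar: the steel clamp bar, 22 x 10 mm in section, with the cup at its end, and the latch that rides on it. Origin on the hinge axis, in the middle of the bar's width; at bar_lift 0 its axes are those of clamp_base, the cup centre is at x -155 mm
- cup_end (a point): top centre of the steel cup (39 mm diameter, 22 mm high) at the free end of the bar, 155 mm from the hinge, 45 mm above the worktop when the bar is down
- filter_holder: loose steel disc, 32 mm diameter, 17 mm high, sitting in a low plastic seat under the middle of the bar; stays there. Origin at its underside
- wrench_small: loose small open-ended wrench, 119 x 25 x 9 mm, lying on the worktop to the left of the clamp; leave alone
- vial_1: loose vial, 12 mm diameter, 32 mm high, standing behind the hinge end of the clamp; leave alone
- vial_2: another such vial beside it; leave alone

How it is judged:
By the outcome, as a careful person would: the job done as asked, in the order asked, and still so for the second after the job is handed in, while the arm keeps its last pose, push and grip.
It also fails if it takes over 58 s, if anything falls off the work surface, if the arm or the gripper's body presses on something with over 40 N, if the wrist force passes 120 N, or if a joint passes its speed limit or range.

ROBOT

A 6-joint arm with a two-finger parallel gripper is mounted at the origin on a cart in front of the work surface, level with it; the furniture and walls round the work are solid. World frame = base frame: x ahead of the robot, y to its left, z up, the work surface at z = 0. Lengths are in m, angles in rad, forces in N, time in s.
With the tool pointing down it reaches from about 0.35 to 0.775 m from the base axis. Payload 7.3 kg.
Tool frame: the origin (TCP) lies at the very end of the fingers, on their centre line; the grasp point (between the pads) lies 19 mm behind it; z points along the fingers, y is the line along which they close (so a half turn about z gives the same grasp; the last joint's range is limited). The gripper opens to 92 mm and grips with 3 to 60 N. Pads are 19 mm wide; open, the fingers measure 130 mm over their backs; the gripper's body (75 mm by 190 mm) begins 47 mm behind the grasp point.
Start: joints at [-1.359, 0.342, 1.524, -0, 1.275, -0.146], TCP at [0.184, -0.492, 0.227] pointing down, gripper open.
Joint ranges: [-2.53, 2.53], [-0.77, 2.02], [0.04, 2.7], [-1, 4.14], [0.28, 2.66], [-3.11, 3.11]. Speed limits (rad/s): [2.57, 2.57, 3.14, 3.14, 3.14, 3.14].

INTERFACE

Orientations are given as [roll, pitch, yaw] about the fixed x, y, z axes, in that order (R = Rz(yaw) Ry(pitch) Rx(roll)).
In Python, from cell import robot gives the robot as it stands.
- The arm moves only by the tool apply_moves, never from a script. Its argument "motion" is text: rows parted by semicolons, each of 7 numbers parted by spaces: the opening in per cent of the stroke, from 0 (shut) to 100 (fully open), then the shift along the tool's x, y, z in cm, then the turn, a rotation vector about the tool's x, y, z in rad. A call has 1 to 20 rows; each row shifts and turns the commanded pose from where the row before left it, along the tool's axes as they then stand; what a row does not reach is not made up. A row lasts 1/8 s, in which the tool goes at most 62.5 mm and 10.7 degrees, less where a joint would pass 70% of its speed; a pose out of reach is approached as far as the arm can. A call with a gripper value outside its range is refused whole. The fingers move at their own pace and stop on an object; "force" is the grip in N (left out, the last holds). Time passes only in rows, so rows that do not move let the fingers close. It gives the time, the measured TCP pose, the force, the opening and the grip force at its end, in the units of the state.
- robot.observe(): the state, without advancing time (a new reading comes with each control period).
- robot.read_camera(name): name is "scene" or "top" or "wrist"; returns a dict with "img" (400x640x3 uint8, red, green, blue), "fovy" (degrees; the focal length in pixels is half the picture's height over the tangent of half this angle, whatever the lens; pixels are square), "cx", "cy" (the principal point, pixels), "R" (3x3) and "t" (3): a world point X has camera coordinates R X + t; the wrist camera has in their place "hand_eye" (4x4, takes a point from camera to tool coordinates, whose origin is the TCP and whose axes are the flange's). Camera axes: x right, y down, z forward; pixel columns grow to the right and rows downward; lengths in m; the calibration is good to about 2 mm. A picture is of the moment at which its call begins: read the wrist's pose just before it. There is no depth.
- robot.hand_in(): hands the job in; it is judged then, once.
Trained networks look in a picture, given as the dict that the camera call returned (one of the last four; its "shot" number tells which), for a name from the list of things; names that differ only in an ending like _2 or _b are one class to them, and where a whole thing is asked for, a point or a joint stands for the part that bears it (a point fixed in the world has none). Each returns a list of dicts, best first, with "score" (0 to 1); they miss things now and then, are a little off and sometimes report something else, mostly with a low value. They report only what shows in the picture. A call takes as long as a camera call.
- robot.search_frame(target, picture): "centre" ([x, y, z] in m, in world coordinates, good to about 4 mm: the middle of the surface that is visible of it).
- robot.trace(target, picture): "pixels" (400x640 bool, what is visible of it).
The state is a dict: "time": time; "qpos": joint angles; "qvel": joint speeds; "joint_efforts": joint torques, N m; "tool_pos": TCP position; "tool_rot": TCP orientation; "contact_force": force on the tool from outside, world axes, zero at the start; "torque": the same for the moment, N m; "opening": finger opening in m; "grip_force": force on a finger pad.
Only numpy, scipy, OpenCV 4.12 (cv2) and the standard library are available. Lean on these libraries where they do the work, as an engineer would, in place of code of your own. Each camera call takes 0.05 s, during which the arm holds its last target. There are 200 camera calls.

## Working session

There is one attempt and no reset: what is moved stays moved. The work goes in short steps, Python scripts to look and compute and a tool call to move; the robot and the scene stay as the last step left them, time stands still between calls to the robot, and variables do not carry over. Pictures are saved under pics/ and viewed, at most 10 in all, crops included, and the job is handed in when it is done.

Besides the shell and the picture viewer there is one more tool, called after "Emit:" as a command line: name --argument value ..., lists and objects as JSON in quotes. apply_moves: Moves the arm, as the interface text tells. Its arguments: {"type":"object","properties":{"motion":{"type":"string"},"force":{"type":"number"}},"required":["motion"]}

```bash
mkdir -p pics; ls; python3 - <<'E'
from cell import robot
import cv2,numpy as np
o=robot.observe(); print({k:np.round(v,3) for k,v in o.items()})
for n in ("top","scene"):
    p=robot.read_camera(n); cv2.imwrite(f"pics/{n}0.png",p["img"][:,:,::-1])
    for t in ("clamp_base","knob_bar","latch_tab","cup_end","clamp_bar","filter_holder","wrench_small","vial_1"):
        print(n,t,[(np.round(d["centre"],3).tolist(),round(d["score"],2)) for d in robot.search_frame(t,p)[:3]])
E
```

```text
pics
{'time': np.float64(0.0), 'qpos': array([-1.359,  0.343,  1.525,  0.   ,  1.275, -0.146]), 'qvel': array([-0.001,  0.001, -0.   ,  0.001,  0.001, -0.002]), 'joint_efforts': array([-3.0000e-03, -4.3125e+01, -2.4422e+01,  7.2000e-02,  5.6000e-02,
       -0.0000e+00]), 'tool_pos': array([ 0.184, -0.491,  0.226]), 'tool_rot': array([-3.14 , -0.   ,  0.358]), 'contact_force': array([ 0.286, -0.35 , -0.928]), 'torque': array([ 0.017,  0.055, -0.024]), 'grip_force': np.float64(0.0), 'opening': np.float64(0.092)}
top clamp_base [([0.561, -0.166, 0.009], 0.79)]
top knob_bar [([0.55, -0.205, 0.022], 0.49)]
top latch_tab [([0.501, -0.16, 0.022], 0.52)]
top cup_end [([0.546, -0.139, 0.036], 0.71)]
top clamp_bar [([0.544, -0.141, 0.038], 0.63)]
top filter_holder [([0.542, -0.139, 0.037], 0.74)]
top wrench_small [([0.573, -0.071, 0.01], 0.72)]
top vial_1 [([0.679, -0.246, 0.034], 0.51)]
scene clamp_base [([0.554, -0.179, 0.011], 0.68)]
scene knob_bar [([0.544, -0.211, 0.026], 0.89)]
scene latch_tab [([0.495, -0.167, 0.05], 0.59)]
scene cup_end [([0.53, -0.144, 0.036], 0.72)]
scene clamp_bar [([0.534, -0.146, 0.04], 0.8)]
scene filter_holder [([0.588, -0.147, 0.019], 0.56)]
scene wrench_small [([0.58, -0.073, 0.013], 0.96)]
scene vial_1 [([0.688, -0.197, 0.018], 0.66), ([0.554, -0.177, 0.007], 0.65), ([0.679, -0.249, 0.024], 0.42)]
```

```bash
python3 - <<'E'
import cv2
a=cv2.imread("pics/top0.png");b=cv2.imread("pics/scene0.png")
cv2.imwrite("pics/both.png",cv2.vconcat([cv2.resize(a,(480,300)),cv2.resize(b,(480,300))]))
E
```

```text
(no output)
```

View pics/top0.png

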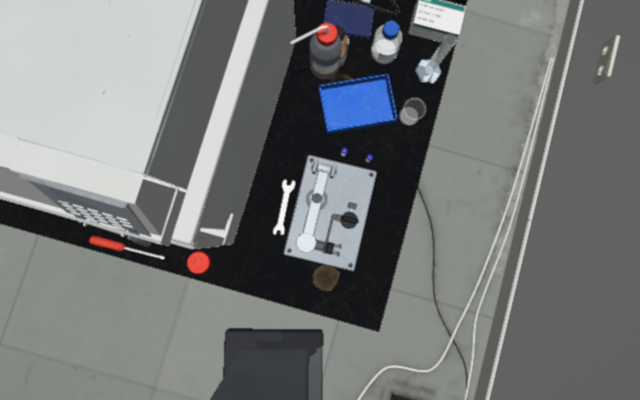

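View pics/scene0.png

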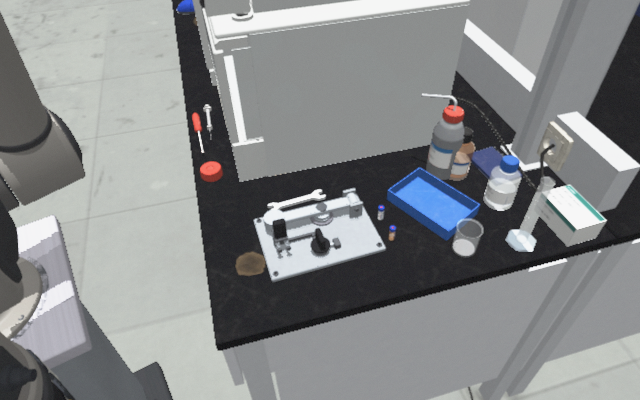

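The top view shows the plate at about (330,212), with the cup at (306,243), the tab at (329,248), the knob at (350,219), the hinge at (322,170), the wrench at (285,207) and the vials at (344,152) and (369,158). Next I'll fit the plate pose from its mask.

```bash
cat > h.py <<'E'
from cell import robot
import cv2,numpy as np
from scipy.spatial.transform import Rotation as Ro
from scipy.optimize import least_squares
def extr(p,o=None):
    if "R" in p: return np.array(p["R"]),np.array(p["t"])
    T=np.eye(4);T[:3,:3]=Ro.from_euler("xyz",o["tool_rot"]).as_matrix();T[:3,3]=o["tool_pos"]
    W=np.linalg.inv(T@np.array(p["hand_eye"]));return W[:3,:3],W[:3,3]
def foc(p): return 200/np.tan(np.radians(p["fovy"])/2)
def proj(p,X,o=None):
    R,t=extr(p,o);c=np.atleast_2d(X)@R.T+t
    return c[:,:2]/c[:,2:]*foc(p)+[p["cx"],p["cy"]]
def ray(p,uv,z,o=None):
    R,t=extr(p,o);uv=np.atleast_2d(uv).astype(float)
    d=np.c_[(uv-[p["cx"],p["cy"]])/foc(p),np.ones(len(uv))]@R;c=-R.T@t
    return c+d*((z-c[2])/d[:,2])[:,None]
def toW(b,P):
    c,s=np.cos(b[2]),np.sin(b[2]);P=np.atleast_2d(P)
    return np.c_[b[0]+c*P[:,0]-s*P[:,1],b[1]+s*P[:,0]+c*P[:,1],P[:,2]]
def basefit(p,o=None):
    m=robot.trace("clamp_base",p)[0]["pixels"].astype(np.uint8)
    c=max(cv2.findContours(m,0,2)[0],key=cv2.contourArea)[:,0]
    h=cv2.convexHull(c)[:,0]
    w=ray(p,h,0.01,o)[:,:2]
    (cx,cy),(a,b),ang=cv2.minAreaRect((w*1000).astype(np.float32))
    if a<b: a,b,ang=b,a,ang-90
    th=np.radians(ang); th=(th+np.pi/2)%np.pi-np.pi/2
    co=np.array([np.cos(th),np.sin(th)]);pe=np.array([-co[1],co[0]])
    o2=np.array([cx,cy])/1000-.0125*co+.035*pe
    print("rect",a,b,np.round([*o2,th],4)); return np.array([*o2,th])
E
python3 - <<'E'
from h import *
for n in ("top","scene"):
    p=robot.read_camera(n)
    try: b=basefit(p)
    except Exception as e: print(e);continue
    print("knob",toW(b,[5,-75,44] and [[.005,-.075,.044]]),"cup",toW(b,[[-.06,0,.045]]),robot.search_frame("cup_end",p)[0]["centre"])
    if n=="top":
        im=p["img"][:,:,::-1].copy()
h=robot.read_camera("wrist");print(np.round(h["hand_eye"],3),h["fovy"])
E
```

```text
rect 215.3470916748047 151.55023193359375 [ 0.5637 -0.1313 -0.2143]
knob [[ 0.55264771 -0.20562378  0.044     ]] cup [[ 0.50508596 -0.11851534  0.045     ]] [0.5485, -0.204, 0.0261]
rect 216.87811279296875 170.40896606445312 [ 0.5627 -0.1276 -0.2149]
knob [[ 0.55162073 -0.20189692  0.044     ]] cup [[ 0.50411091 -0.11476015  0.045     ]] [0.5297, -0.1431, 0.0351]
[[-0.    -0.967 -0.254  0.069]
 [ 1.    -0.    -0.     0.001]
 [ 0.    -0.254  0.967 -0.159]
 [ 0.     0.     0.     1.   ]] 60.49292878909305
```

Emit:
apply_moves --motion "100 3.7 -1.15 0 0 0 0; 100 3.7 -1.15 0 0 0 0; 100 3.7 -1.15 0 0 0 0; 100 3.7 -1.15 0 0 0 0; 100 3.7 -1.15 0 0 0 0; 100 3.7 -1.15 0 0 0 0; 100 3.7 -1.15 0 0 0 0; 100 3.7 -1.15 0 0 0 0; 100 3.7 -1.15 0 0 0 0; 100 3.7 -1.15 0 0 0 0; 100 3.7 -1.15 0 0 0 0; 30 3.7 -1.15 0 0 0 0; 30 0 0 0 0 0 -0.167; 30 0 0 0 0 0 -0.167; 30 0 0 0 0 0 -0.167; 30 0 0 0 0 0 -0.167; 30 0 0 0 0 0 -0.167; 30 0 0 0 0 0 -0.167; 30 0 0 0 0 0 0; 30 0 0 0 0 0 0"

```text
time: 3.75
tool_pos: [0.5515, -0.207, 0.2267]
tool_rot: [3.142, 0.0, 1.357]
contact_force: [1.4, -1.1, 0.8]
opening: 0.0275
grip_force: 0.0
```

```bash
python3 - <<'E'
from h import *
o=robot.observe();print(np.round(o["tool_pos"],4),np.round(o["tool_rot"],4),o["opening"],o["qpos"])
p=robot.read_camera("wrist")
for t in ("knob_bar","latch_tab","cup_end","filter_holder"):
    print(t,[(np.round(d["centre"],3).tolist(),round(d["score"],2)) for d in robot.search_frame(t,p)[:2]])
b=np.array([.5637,-.1313,-.2143])
try: basefit(p,o)
except Exception as e: print(e)
im=p["img"][:,:,::-1].copy()
for P in ([-.095,-.11,.01],[.12,-.11,.01],[.12,.04,.01],[-.095,.04,.01],[-.06,0,.045],[.005,-.075,.053],[.005,-.058,.053],[.005,-.092,.053],[.095,0,.034]):
    u=proj(p,toW(b,P),o)[0];cv2.circle(im,tuple(int(x) for x in u),3,(0,0,255),1)
cv2.imwrite("pics/w1.png",im)
E
```

```text
[ 0.5515 -0.207   0.2267] [3.1415e+00 1.0000e-04 1.3565e+00] 0.027548537327320502 [-4.89166993e-01  4.60476214e-01  1.33966846e+00 -3.53222357e-05
  1.34137025e+00 -2.74895165e-01]
knob_bar [([0.55, -0.201, 0.028], 0.97)]
latch_tab [([0.506, -0.16, 0.04], 0.93)]
cup_end []
filter_holder []
rect 213.86572265625 149.72048950195312 [ 0.5644 -0.1308 -0.2189]
```

View pics/w1.png

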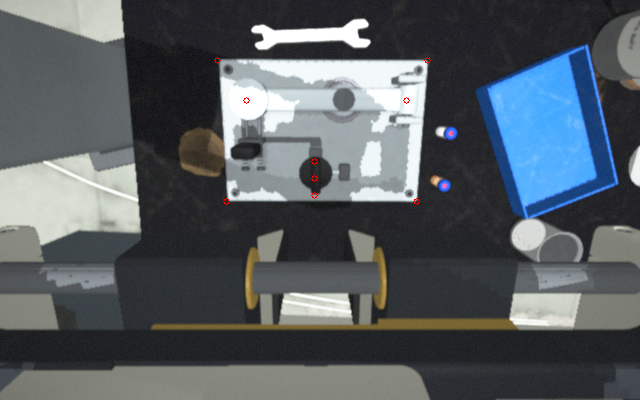

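The wrist view confirms the fit: the projected plate corners lie on the real ones. The knob is at (316,173), the tab at (245,150), the cup at (247,100), and the wrench and vials are clear. I'll crop in for the knob angle and tab position.

```bash
python3 - <<'E'
from h import *
o=robot.observe();p=robot.read_camera("wrist")
im=p["img"][:,:,::-1].copy()
cv2.imwrite("pics/w2.png",cv2.resize(im[90:210,210:370],(800,600),interpolation=cv2.INTER_CUBIC))
b=np.array([.564,-.131,-.2155])
for t in ("knob_bar","latch_tab"):
    m=robot.trace(t,p)[0]["pixels"]; ys,xs=np.nonzero(m);print(t,xs.min(),xs.max(),ys.min(),ys.max())
for k in (0,.1,.2):
  for z in (.053,.027): print(k,z,np.round([proj(p,toW(b,[.005-np.sin(k)*l,-.075+np.cos(k)*l,z]),o)[0] for l in(.017,-.017)],1).tolist())
E
```

```text
knob_bar 300 331 147 193
latch_tab 230 321 119 160
0 0.053 [[315.2, 161.4], [315.1, 195.3]]
0 0.027 [[315.2, 157.8], [315.1, 189.4]]
0.1 0.053 [[313.5, 161.5], [316.8, 195.2]]
0.1 0.027 [[313.6, 157.9], [316.7, 189.3]]
0.2 0.053 [[311.7, 161.8], [318.5, 195.0]]
0.2 0.027 [[312.0, 158.1], [318.3, 189.1]]
```

View pics/w2.png

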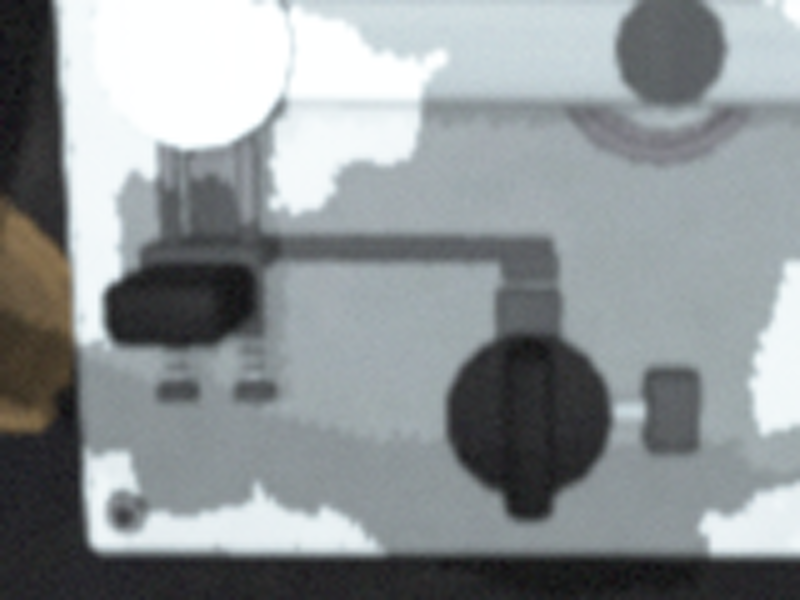

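The knob bar runs straight along the base y axis, so its angle is about 0. There is a detent post at crop (672,410), close to where a finger will go, so I'll check its height and the finger taper.

```bash
python3 - <<'E'
from h import *
o=robot.observe();w=robot.read_camera("wrist");p=robot.read_camera("scene")
im=p["img"][:,:,::-1]
for nm,uv in (("postTopFarCorner",(344.5,164)),("postNear",(344.5,180)),("tab",(246,150)),("plunger",(335.5,172))):
    for z in (.015,.025,.035,.045,.08):
        X=ray(w,uv,z,o);print(nm,z,np.round(X[0,:2],3),np.round(proj(p,X)[0],1))
cv2.imwrite("pics/s2.png",cv2.resize(im[205:280,255:355],(800,600),interpolation=cv2.INTER_CUBIC))
E
```

```text
postTopFarCorner 0.015 [ 0.586 -0.204] [335.4 238.9]
postTopFarCorner 0.025 [ 0.585 -0.202] [334.7 234.9]
postTopFarCorner 0.035 [ 0.585 -0.2  ] [334.  230.8]
postTopFarCorner 0.045 [ 0.584 -0.199] [333.3 226.7]
postTopFarCorner 0.08 [ 0.583 -0.193] [330.7 211.8]
postNear 0.015 [ 0.582 -0.221] [339. 246.]
postNear 0.025 [ 0.582 -0.219] [338.2 241.8]
postNear 0.035 [ 0.582 -0.217] [337.4 237.6]
postNear 0.045 [ 0.581 -0.215] [336.6 233.2]
postNear 0.08 [ 0.58  -0.207] [333.7 217.6]
tab 0.015 [ 0.485 -0.166] [277.1 248.1]
tab 0.025 [ 0.487 -0.166] [277.6 243.8]
tab 0.035 [ 0.489 -0.165] [278.  239.5]
tab 0.045 [ 0.492 -0.164] [278.5 235.2]
tab 0.08 [ 0.499 -0.162] [280.2 219.3]
plunger 0.015 [ 0.575 -0.21 ] [332.1 243.8]
plunger 0.025 [ 0.574 -0.208] [331.5 239.7]
plunger 0.035 [ 0.574 -0.207] [330.8 235.5]
plunger 0.045 [ 0.574 -0.205] [330.2 231.2]
plunger 0.08 [ 0.573 -0.198] [327.8 215.8]
```

View pics/s2.png

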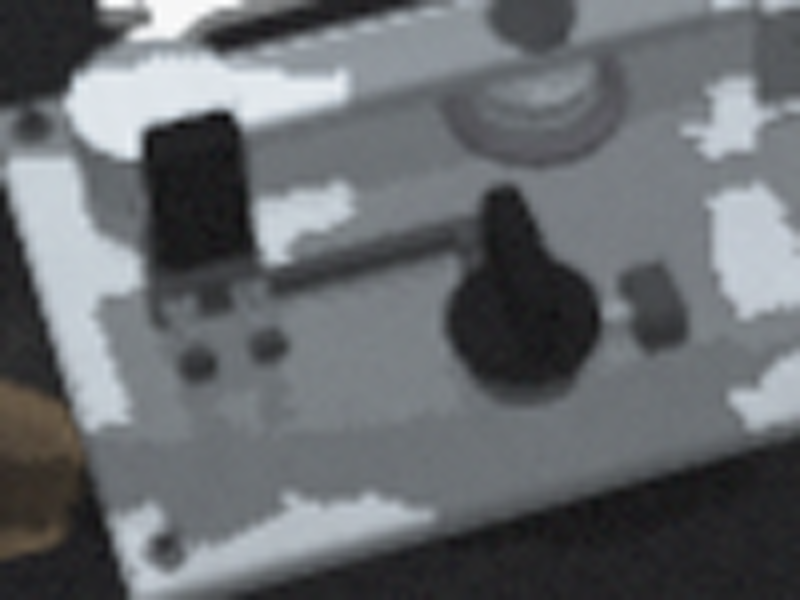

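The post tops out at about 18 mm, well below the fingertip height I'll use (31 mm). The tab top is near world (0.499, -0.162). Next I'll descend onto the knob and grip it.

Emit:
apply_moves --motion "30 0.2 0.1 2 0 0 0; 30 0 0 2 0 0 0; 30 0 0 2 0 0 0; 30 0 0 2 0 0 0; 30 0 0 2 0 0 0; 30 0 0 2 0 0 0; 30 0 0 2 0 0 0; 30 0 0 2 0 0 0; 30 0 0 1.5 0 0 0; 30 0 0 1.2 0 0 0; 30 0 0 0.85 0 0 0; 30 0 0 0 0 0 0; 0 0 0 0 0 0 0; 0 0 0 0 0 0 0; 0 0 0 0 0 0 0; 0 0 0 0 0 0 0; 0 0 0 0 0 0 0" --force 30

```text
time: 6.42
tool_pos: [0.5518, -0.2051, 0.0317]
tool_rot: [-3.14, 0.0, 1.36]
contact_force: [-5.3, 0.4, 4.6]
opening: 0.0099
grip_force: 30.0
```

Emit:
apply_moves --motion "0 0 -0.05 0 0 0 -0.08; 0 0 0 0 0 0 -0.08; 0 0 0 0 0 0 -0.08; 0 0 0 0 0 0 -0.08; 0 0 0 0 0 0 -0.08; 0 0 0 0 0 0 -0.08; 0 0 0 0 0 0 -0.08; 0 0 0 0 0 0 -0.08; 0 0 0 0 0 0 -0.08; 0 0 0 0 0 0 -0.08; 0 0 0 0 0 0 0"

```text
time: 7.8
tool_pos: [0.5521, -0.205, 0.0317]
tool_rot: [-3.141, -0.0, 2.159]
contact_force: [-4.4, 2.4, 6.3]
opening: 0.0098
grip_force: 30.0
```

Emit:
apply_moves --motion "0 0 0 0 0 0 -0.1; 0 0 0 0 0 0 -0.1; 0 0 0 0 0 0 -0.1; 0 0 0 0 0 0 -0.1; 0 0 0 0 0 0 -0.1; 0 0 0 0 0 0 -0.06; 0 0 0 0 0 0 0; 0 0 0 0 0 0 0"

```text
time: 8.8
tool_pos: [0.5523, -0.2048, 0.0317]
tool_rot: [3.141, -0.0, 2.717]
contact_force: [-2.5, 2.6, 6.9]
opening: 0.0092
grip_force: 30.0
```

```bash
python3 - <<'E'
from h import *
o=robot.observe();print(o["torque"],o["contact_force"],o["tool_rot"],o["qpos"],o["opening"])
E
```

```text
[ 0.5540041   0.3659259  -0.00394267] [-2.48479874  2.62816984  6.90368986] [ 3.14128412e+00 -7.82752664e-05  2.71709089e+00] [-4.85291391e-01  6.68320354e-01  1.56591380e+00  3.84815429e-04
  9.07455406e-01 -1.63182291e+00] 0.009249221382671872
```

Emit:
apply_moves --motion "18 0 0 0 0 0 0; 18 0 0 0 0 0 0; 18 0 0 0 0 0 0; 18 0 0 -1 0 0 0; 18 0 0 -2 0 0 0; 18 0 0 -2 0 0 0; 18 0 0 -3 0 0 0; 18 0 0 -3 0 0 0; 18 0 0 -3 0 0 0; 18 0 0 -2 0 0 -0.1; 18 0 0 -1 0 0 -0.109; 35 2 0 0 0 0 0; 35 2 0 0 0 0 0; 35 2 0 0 0 0 0; 35 0 0 0 0 0 0; 35 0 0 0 0 0 0"

```text
time: 10.8
tool_pos: [0.4944, -0.1928, 0.2018]
tool_rot: [-3.141, 0.002, 2.929]
contact_force: [-0.7, -0.0, 0.4]
opening: 0.0323
grip_force: 0.0
```

```bash
python3 - <<'E'
from h import *
o=robot.observe();print(np.round(o["tool_pos"],4),np.round(o["tool_rot"],4),o["opening"])
p=robot.read_camera("wrist")
for t in ("knob_bar","latch_tab","cup_end"):
    print(t,[(np.round(d["centre"],3).tolist(),round(d["score"],2)) for d in robot.search_frame(t,p)[:2]])
b=np.array([.564,-.131,-.2155])
im=p["img"][:,:,::-1].copy()
big=cv2.resize(im[:240,160:480],(800,600),interpolation=cv2.INTER_CUBIC)
L=[]
for y in (-.038,-.050):
  for x in (-.071,-.049): L.append([x,y,.082])
for k in (1.2,1.36):
  for l in (.017,-.017): L.append([.005-np.sin(k)*l,-.075+np.cos(k)*l,.053])
L.append([-.06,0,.045])
for P in L:
    u=(proj(p,toW(b,P),o)[0]-[160,0])*2.5;print(P,np.round(u));cv2.circle(big,tuple(int(x) for x in u),4,(0,0,255),1)
cv2.imwrite("pics/w3.png",big)
E
```

```text
[ 0.4944 -0.1928  0.2018] [-3.1411e+00  1.6000e-03  2.9286e+00] 0.03234324717705808
knob_bar [([0.543, -0.202, 0.027], 0.73)]
latch_tab [([0.497, -0.162, 0.042], 0.79)]
cup_end [([0.505, -0.135, 0.042], 0.83)]
[-0.071, -0.038, 0.082] [501. 431.]
[-0.049, -0.038, 0.082] [499. 495.]
[-0.071, -0.05, 0.082] [465. 430.]
[-0.049, -0.05, 0.082] [463. 495.]
[np.float64(-0.010844664461442846), np.float64(-0.06883991817389655), 0.053] [405. 573.]
[np.float64(0.020844664461442848), np.float64(-0.08116008182610344), 0.053] [373. 650.]
[np.float64(-0.011623698241400377), np.float64(-0.07144294267984587), 0.053] [398. 571.]
[np.float64(0.02162369824140038), np.float64(-0.07855705732015413), 0.053] [379. 652.]
[-0.06, 0, 0.045] [589. 442.]
```

View pics/w3.png

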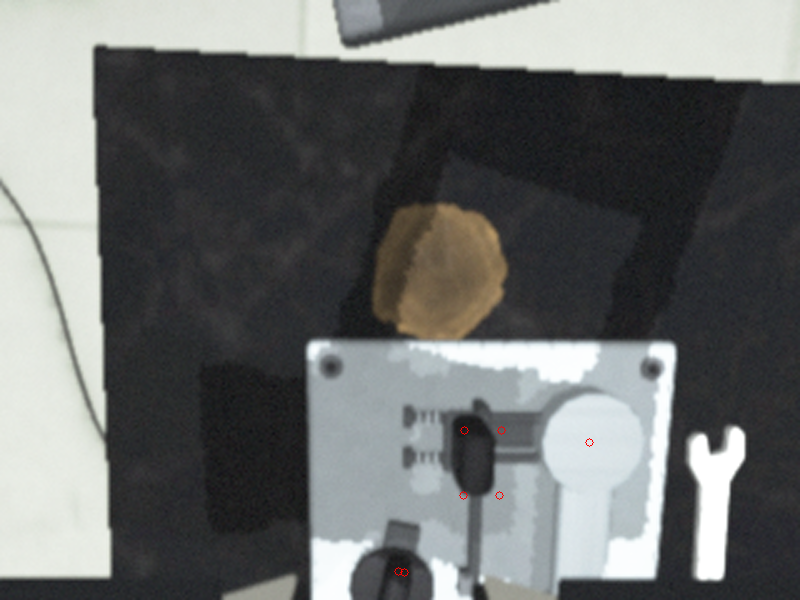

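The knob now sits at about 1.33 rad with its bar near crop (398,572), and it stays put. The tab blob covers crop x 455–495, y 413–495, which puts its centre near base (-60, -46) mm. I'll go down over the tab and grip it.

Emit:
apply_moves --motion "35 0.25 1.45 0 0 0 0; 35 0.26 1.48 0 0 0 0; 35 0 0 2 0 0 0; 35 0 0 2 0 0 0; 35 0 0 2 0 0 0; 35 0 0 2 0 0 0; 35 0 0 2 0 0 0; 35 0 0 2 0 0 0; 35 0 0 1.5 0 0 0; 35 0 0 1 0 0 0; 35 0 0 0.55 0 0 0; 35 0 0 0 0 0 0; 0 0 0 0 0 0 0; 0 0 0 0 0 0 0; 0 0 0 0 0 0 0; 0 0 0 0 0 0 0; 0 0 0 0 0 0 0" --force 45

```text
time: 13.12
tool_pos: [0.4951, -0.1632, 0.051]
tool_rot: [-3.141, 0.001, 2.929]
contact_force: [-1.9, -2.8, 2.3]
opening: 0.0115
grip_force: 45.0
```

```bash
python3 - <<'E'
from h import *
o=robot.observe();print(np.round(o["tool_pos"],4),np.round(o["tool_rot"],4),o["opening"],o["contact_force"],o["torque"])
p=robot.read_camera("scene")
im=p["img"][:,:,::-1]
cv2.imwrite("pics/s3.png",cv2.resize(im[175:280,230:370],(800,600),interpolation=cv2.INTER_CUBIC))
E
```

```text
[ 0.4951 -0.1632  0.051 ] [-3.1411e+00  7.0000e-04  2.9286e+00] 0.011488976380686959 [-1.87370301 -2.84716677  2.26321467] [-0.34260846  0.01798819 -0.19048231]
```

View pics/s3.png

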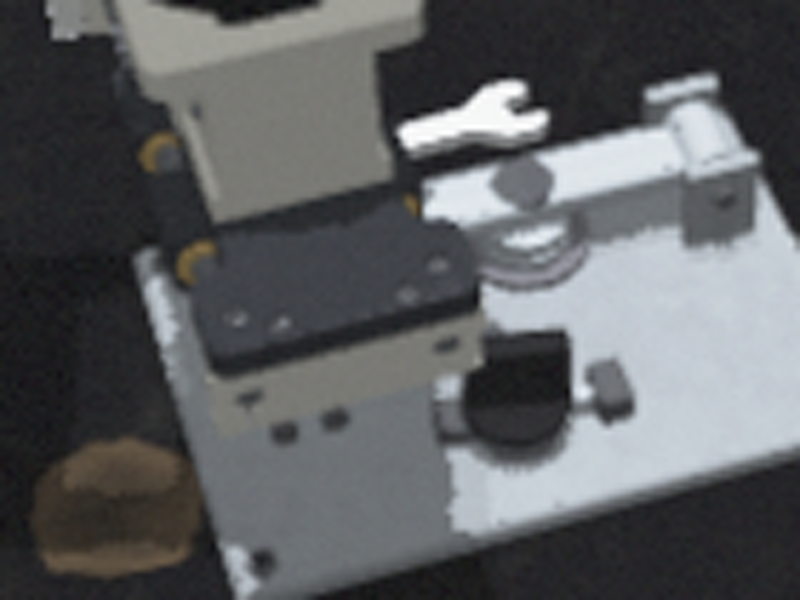

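The knob bar at crop (520,360) now lies along the base x axis, so it is turned about a quarter, and the tab is gripped. Now the latch pull.

Emit:
apply_moves --motion "0 0 -0.25 0 0 0 0; 0 0 -0.25 0 0 0 0; 0 0 -0.25 0 0 0 0; 0 0 -0.25 0 0 0 0; 0 0 -0.25 0 0 0 0; 0 0 0 0 0 0 0; 0 0 0 0 0 0 0"

```text
time: 14.05
tool_pos: [0.4926, -0.1741, 0.0509]
tool_rot: [3.14, 0.0, 2.929]
contact_force: [2.1, 6.4, 6.1]
opening: 0.0118
grip_force: 45.0
```

Emit:
apply_moves --motion "0 0 -0.12 0 0 0 0; 0 0 0 0 0 0 0; 0 -0.06 0 -0.39 0 0.025 0; 0 -0.06 0 -0.39 0 0.025 0; 0 -0.06 0 -0.39 0 0.025 0; 0 -0.06 0 -0.39 0 0.025 0; 0 0 0 0 0 0 0"

```text
time: 14.92
tool_pos: [0.4948, -0.1753, 0.0658]
tool_rot: [3.139, -0.102, 2.929]
contact_force: [-0.2, 7.3, 1.6]
opening: 0.0113
grip_force: 45.0
```

Emit:
apply_moves --motion "0 -0.1 0 -0.78 0 0.05 0; 0 -0.1 0 -0.78 0 0.05 0; 0 -0.1 0 -0.78 0 0.05 0; 0 -0.1 0 -0.78 0 0.05 0; 0 -0.1 0 -0.78 0 0.05 0; 0 0 0 0 0 0 0"

```text
time: 15.68
tool_pos: [0.5071, -0.1777, 0.1025]
tool_rot: [3.138, -0.354, 2.93]
contact_force: [0.9, 7.9, 1.1]
opening: 0.012
grip_force: 45.0
```

```bash
python3 - <<'E'
from h import *
o=robot.observe();print(np.round(o["tool_pos"],4),np.round(o["tool_rot"],4),o["opening"],o["contact_force"],o["torque"],o["qpos"])
p=robot.read_camera("scene")
print([(d["centre"],d["score"]) for d in robot.search_frame("clamp_bar",p)[:2]])
im=p["img"][:,:,::-1]
cv2.imwrite("pics/s4.png",cv2.resize(im[160:280,230:390],(800,600),interpolation=cv2.INTER_CUBIC))
E
```

```text
[ 0.5071 -0.1777  0.1025] [ 3.1383 -0.3537  2.9302] 0.012039460293864447 [0.86496504 7.89112424 1.05825345] [ 0.99245042 -0.64882537 -0.55346052] [-0.43565122  0.69345623  1.34081738 -0.07441377  1.45383575 -1.77280262]
[([0.5027, -0.1578, 0.0893], 0.8), ([0.686, -0.1977, 0.0178], 0.69)]
```

View pics/s4.png

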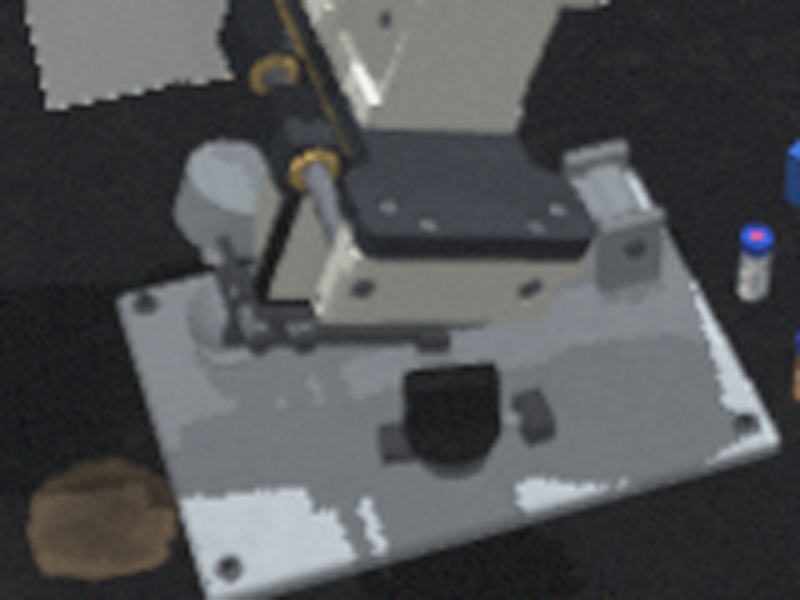

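The cup is up at crop (225,190) with the ball exposed at (210,315), so the latch stays pulled. I'll finish the lift.

Emit:
apply_moves --motion "0 -0.1 0 -0.78 0 0.05 0; 0 -0.1 0 -0.78 0 0.05 0; 0 -0.1 0 -0.78 0 0.05 0; 0 -0.1 0 -0.78 0 0.05 0; 0 -0.1 0 -0.78 0 0.05 0; 0 0 0 0 0 0 0; 0 0 0 0 0 0 0; 0 0 0 0 0 0 0; 0 0 0 0 0 0 0"

```text
time: 16.9
tool_pos: [0.528, -0.1823, 0.1351]
tool_rot: [3.138, -0.602, 2.931]
contact_force: [1.0, 7.0, -1.6]
opening: 0.0119
grip_force: 45.0
```

```bash
python3 - <<'E'
from h import *
o=robot.observe();print(np.round(o["tool_pos"],4),np.round(o["tool_rot"],4),o["opening"],o["contact_force"],o["torque"],o["qvel"])
b=np.array([.564,-.131,-.2155]);a=-o["tool_rot"][1]
p=robot.read_camera("scene");im=p["img"][:,:,::-1].copy()
big=cv2.resize(im[140:280,220:400],(771,600),interpolation=cv2.INTER_CUBIC);s=600/140
for k in (.45,.5,.55,.6):
    u=(proj(p,toW(b,[.095-.155*np.cos(k)+.011*np.sin(k),0,.034+.155*np.sin(k)+.011*np.cos(k)]))[0]-[220,140])*s
    print(k,np.round(u),.155*np.sin(k)); cv2.circle(big,tuple(int(x) for x in u),3,(0,0,255),1)
for t in ("wrench_small","vial_1","filter_holder","knob_bar","cup_end"):
    print(t,[(np.round(d["centre"],3).tolist(),round(d["score"],2)) for d in robot.search_frame(t,p)[:2]])
cv2.imwrite("pics/s5.png",big)
E
```

```text
[ 0.528  -0.1823  0.1351] [ 3.1377 -0.6023  2.9314] 0.011859362167859737 [ 0.99076382  7.00187967 -1.58636123] [ 0.928365   -0.85233414 -0.90287122] [ 1.95261020e-03 -3.30904243e-04 -5.66253523e-05  1.54914257e-04
 -9.87589218e-05 -1.44899251e-04]
0.45 [264. 202.] 0.06741965778724068
0.5 [272. 188.] 0.07431095848365146
0.55 [281. 174.] 0.08101652048425217
0.6 [292. 160.] 0.08751958337623048
wrench_small [([0.53, -0.069, 0.012], 0.61)]
vial_1 [([0.678, -0.248, 0.025], 0.58), ([0.688, -0.194, 0.02], 0.55)]
filter_holder [([0.594, -0.14, 0.023], 0.43), ([0.54, -0.181, 0.01], 0.38)]
knob_bar [([0.541, -0.209, 0.032], 0.59)]
cup_end [([0.522, -0.164, 0.126], 0.57)]
```

View pics/s5.png

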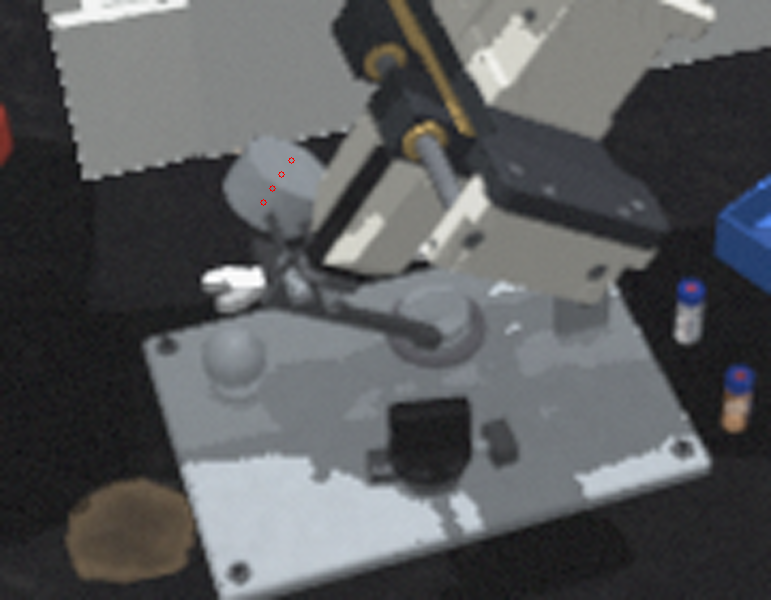

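The cup top centre is near (285,165), about 85 mm above where it sat. The ball is free, the filter holder is in its seat at (430,325), and the wrench and vials haven't been touched. Time is 17 s, so I'll hand in.

```bash
python3 -c "
from cell import robot
print(robot.hand_in())"
```

```text
the job is handed in; nothing more can be done
None
```

The job is handed in, with no verdict returned: the knob is turned about 1.35 rad past its detent, the latch is held pulled and the cup is held about 85 mm up; the filter holder, wrench and vials look undisturbed.

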